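Inject a sample by hand: LOAD, empty the syringe, INJECT

TASK

Make a manual injection on the bench injector. With one fingertip push the valve handle round to LOAD, against the stop pin nearer the syringe; then press the syringe's plunger fully home, and only then push the handle back over to INJECT, against the other stop pin. Push and press only: do not grip or pull up the handle or the plunger, and leave the vials, bottle and the other things lying about where they are.

Things in the scene. Friction and masses are not known exactly. Their poses are not given: they have to be found in the camera images.
- injector: Injector housing, fixed to the bench: cream steel box with aluminium top panel, 170 mm (its x) by 270 mm (its y) by 60 mm high. Origin: centre of its underside; x points away from its front (front: vent slots and unions), z up. On the panel stand the six-port valve (axis at x 12, y -60 mm) and the syringe (x 20, y 85 mm).
- valve_axis (a point): Point on the valve's vertical axis, 108 mm above the bench, level with the handle arm's centre line. Valve body and fittings stay within 36 mm of the axis, below the arm. Two dark stop pins, 5 mm thick and as tall as the arm, stand 25 mm from the axis. A capillary coil lies behind the valve, up to 83 mm above the bench.
- handle (a joint): Angle of the valve handle, rad. 0 = LOAD: against the pin on the syringe side, arm along the housing's -x turned 30 degrees towards its +y. 1.047 = INJECT: against the other pin, -x turned 30 degrees towards -y. Grows counter-clockwise from above. Stays where left; takes about 0.2 N m (3 N at the grip). Starts at 0.72 to 1.04.
- handle_grip (a point): On the centre line of the handle's black grip, 65 mm from the valve axis, 108 mm above the bench. The handle is one level arm: a steel rod 8 mm thick, then a black round sleeve 13 mm thick from 45 to 85 mm from the axis. The panel lies 48 mm below, clear under the sleeve's whole sweep and 40 mm to either side.
- plunger_top (a point): Centre of the flat top of the plunger's button, a level steel disc 13 mm across, 4 mm thick, on a thin rod above the upright glass syringe. 173 mm above the bench when home, 223 mm when drawn right out. The barrel's finger flange, 20 mm across, has its top at 163 mm.
- plunger (a joint): How far the plunger is pushed in, in m: 0 drawn right out, 0.050 home on its stop. It moves straight down, takes about 2 to 3 N, and stays where it is left. It starts 8 to 22 mm in. The syringe itself is locked to the fill port.
- vial1: Loose 2 ml amber vial with blue cap, 12 mm thick, 32 mm tall, standing on the panel behind, between valve and syringe. Origin: centre of its underside. Leave alone.
- vial2: Another such vial, standing on the panel behind the syringe, by the panel's far corner. Leave alone.
- vial_rack: Blue vial rack, 100 by 160 by 30 mm, with a few vials that stand up to 44 mm, on the bench beside the housing on the valve's side. Origin: centre of its underside. Leave alone.
- amber_bottle: Amber bottle with blue cap, 86 mm thick, 180 mm tall, on the bench on the syringe's side of the housing. Origin: centre of its underside. Leave alone.
- bottle_cap: Blue screw cap lying on the bench by the housing's front corner on the syringe's side, 48 mm across, 26 mm high. Origin: centre of its underside. Leave alone.
- beaker: Small empty glass beaker on the bench, 68 mm across, 70 mm tall. Origin: centre of its underside. Leave alone.
- spanner: Steel spanner, 130 mm long, lying flat on the bench along the front of the housing. Leave alone.
- septa_box: Small cardboard box, 75 by 55 by 40 mm, on the bench by the housing's front corner on the valve's side. Origin: centre of its underside. Leave alone.

How it is judged:
On the way, in this order (a step that is already met when the one before it is completed fails the run):
1. the handle is at LOAD, against its stop, and the syringe has not been emptied yet (value of joint handle below 0.07 rad and value of joint plunger below 0.03 m), for 0.2 s.
2. the plunger is pressed home while the handle is at LOAD (value of joint plunger above 0.047 m and value of joint handle below 0.1 rad), for 0.2 s.
3. the handle is over at INJECT, against its stop (value of joint handle above 0.977 rad), for 0.2 s.
At the end, for the whole second after the job is handed in: The handle rests at INJECT, within 0.07 rad (4 degrees) of its stop, and the plunger is home to within 3 mm, after the handle was at LOAD (within 4 degrees of that stop) and the plunger was pressed home there; nothing else was disturbed (value of joint handle above 0.977 rad and value of joint plunger above 0.047 m and velocity of joint handle between -0.05 and 0.05 rad/s); the robot touches nothing.
It fails at once if the plunger is pulled up instead of pressed (value of joint plunger below 0.004 m).
It fails at once if the syringe is being emptied while the handle is not at LOAD (value of joint plunger between 0.03 and 0.046 m and value of joint handle above 0.1 rad).
It fails at once if a vial, the rack, bottle, cap, beaker, spanner or cardboard box is shifted or lifted by more than 25 mm (distance of any of vial1, vial2, vial_rack, amber_bottle, bottle_cap, beaker, spanner, septa_box from where it was at the start of the episode above 0.025 m).
It fails at once if a vial, the rack, bottle, cap, beaker or cardboard box is tipped over (angle between any of vial1, vial2, vial_rack, amber_bottle, bottle_cap, beaker, septa_box's own z axis and vertical above 0.4 rad).
It also fails if it takes over 64 s, if anything falls off the work surface, if the arm or the gripper's body presses on something with over 40 N, if the wrist force passes 120 N, or if a joint passes its speed limit or range.

ROBOT

A 7-joint arm with a two-finger parallel gripper is mounted at the origin on the work surface. World frame = base frame: x ahead of the robot, y to its left, z up, the work surface at z = 0. Lengths are in m, angles in rad, forces in N, time in s.
With the tool pointing down it reaches from about 0.425 to 0.925 m from the base axis. Payload 6.8 kg.
Tool frame: the origin (TCP) lies midway between the tips of the shut fingers; the grasp point (between the pads) lies 19 mm behind it; z points along the fingers, y is the line along which they close (so a half turn about z gives the same grasp; the last joint's range is limited). The gripper opens to 85 mm and grips with 20 to 120 N. Pads are 22 mm wide; open, the fingers measure 114 mm over their backs; the gripper's body (76 mm by 85 mm) begins 54 mm behind the grasp point. The pads swing forward as they close: fully open they stand 13 mm farther back than shut.
Start: joints at [-1.402, 0.477, 0.022, 1.555, -0.011, 1.109, -0.083], TCP at [0.184, 0.649, 0.231] pointing down, gripper open.
Joint ranges: [-2.96, 2.96], [-0.34, 2.1], [-1.41, 1.46], [0.24, 2.44], [-1.37, 4.51], [0.17, 1.92], [-2.96, 2.96]. Speed limits (rad/s): [2.39, 2.39, 3.14, 3.14, 3.14, 3.14, 3.14].

INTERFACE

Orientations are given as a unit quaternion [w, x, y, z].
In Python, from station import * gives the robot as it stands. The module is installed in compiled form; this text tells all that it offers.
- The arm moves only by the shell command python3 -m jog 'ROWS' [OPENING] [FORCE]. ROWS is JSON, a list of rows, each an object of numbers: "x", "y", "z": the shift along the tool's x, y, z in m; "ax", "ay", "az": the turn, a rotation vector about the tool's x, y, z in rad. In form: [{"x": .., "y": .., "z": .., "ax": .., "ay": .., "az": ..}, ...]. A call has 1 to 12 rows; each row is the pose to reach, as a shift and turn from the pose commanded when the call began, along the tool's axes at that moment; what a row does not reach only later rows make up. A row lasts 1/10 s, in which the tool goes at most 50 mm and 8.59 degrees, less where a joint would pass 70% of its speed; a pose out of reach is approached as far as the arm can. A call with a gripper value outside its range is refused whole. OPENING is the opening, from 0 (shut) to 1 (fully open), set as the call begins (- or left out, the last holds). The fingers move at their own pace and stop on an object; FORCE is the grip in N (left out, the last holds). Time passes only in rows, so rows that repeat a pose let the fingers close. It gives the time, the measured TCP pose, the force, the opening and the grip force at its end, in the units of the state.
- get_obs(): the state, without advancing time (a new reading comes with each control period).
- read_camera(name): name is "scene" or "top"; returns the picture (480x640x3 uint8, red, green, blue); there is no depth.
- camera_params(name): a dict with "K" (3x3 intrinsics, pixels), "origin" and "attitude" of the camera in the world. Camera axes: x right, y up, looking along -z (the intrinsics and any distortion apply to the point x, -y, -z); pixel columns grow to the right and rows downward; lengths in m; the calibration is good to about 2 mm. A picture is of the moment at which its call begins. camera_params takes no time and is no camera call.
- hand_in(): hands the job in; it is judged then, once.
The state is a dict: "t": time; "q": joint angles; "joint_vel": joint speeds; "joint_torque": joint torques, N m; "eef_pos": TCP position; "tool_rot": TCP orientation; "contact_force": force on the tool from outside, world axes, zero at the start; "torque": the same for the moment, N m; "gripper_width": opening from 0.0 (shut) to 1.0 (fully open); "grasp_force": force on a finger pad.
Only numpy, scipy, OpenCV 4.12 (cv2) and the standard library are available. Lean on these libraries where they do the work, as an engineer would, in place of code of your own. Each camera call takes 0.05 s, during which the arm holds its last target. There are 200 camera calls.

## Working session

There is one attempt and no reset: what is moved stays moved. The work goes in short steps, Python scripts to look and compute and a shell command to move; the robot and the scene stay as the last step left them, time stands still between calls to the robot, and variables do not carry over. Pictures are saved under pics/ and viewed, at most 13 in all, crops included, and the job is handed in when it is done.

```bash
mkdir -p pics
cat > h.py <<'E'
from station import *
import numpy as np, cv2
from scipy.spatial.transform import Rotation as R
def rot(a):
    a=np.array(a,float)
    if a.shape==(3,3): return a
    return R.from_quat(a[[1,2,3,0]]).as_matrix()
def ray(cam,u,v):
    p=camera_params(cam);d=np.linalg.inv(np.array(p["K"]))@[u,v,1.]
    d=rot(p["attitude"])@(d*[1,-1,-1]);return np.array(p["origin"]),d/np.linalg.norm(d)
def onz(cam,u,v,z):
    o,d=ray(cam,u,v);return o+d*(z-o[2])/d[2]
def proj(cam,P):
    p=camera_params(cam);c=rot(p["attitude"]).T@(np.array(P)-p["origin"]);c=c*[1,-1,-1]
    q=np.array(p["K"])@c;return q[:2]/q[2]
def tri(a,b):
    (o1,d1),(o2,d2)=ray(*a),ray(*b)
    s=np.linalg.lstsq(np.c_[d1,-d2],o2-o1,rcond=None)[0];A=o1+s[0]*d1;B=o2+s[1]*d2
    return (A+B)/2,np.linalg.norm(A-B)
E
python3 - <<'E'
from h import *
for c in("scene","top"):
    cv2.imwrite(f"pics/{c}0.png",read_camera(c)[:,:,::-1]);print(camera_params(c))
o=get_obs();print(o["t"],o["eef_pos"],o["tool_rot"],o["gripper_width"])
E
```

```text
{'K': array([[491.63525152,   0.        , 328.6887338 ],
       [  0.        , 491.63525152, 238.78421571],
       [  0.        ,   0.        ,   1.        ]]), 'origin': array([ 1.0777517 , -0.49194242,  0.59615029]), 'attitude': array([0.80978315, 0.45635378, 0.18615899, 0.31833521])}
{'K': array([[541.60477344,   0.        , 319.92011039],
       [  0.        , 541.60477344, 249.46651615],
       [  0.        ,   0.        ,   1.        ]]), 'origin': array([0.49670029, 0.06359589, 1.21639208]), 'attitude': array([-0.70639401, -0.02397459,  0.0258298 ,  0.70694097])}
0.1 [0.18431641 0.64878125 0.23041773] [-5.96088176e-05  1.37929787e-01  9.90441655e-01 -8.35605363e-04] 1.000634956068557
```

View pics/scene0.png

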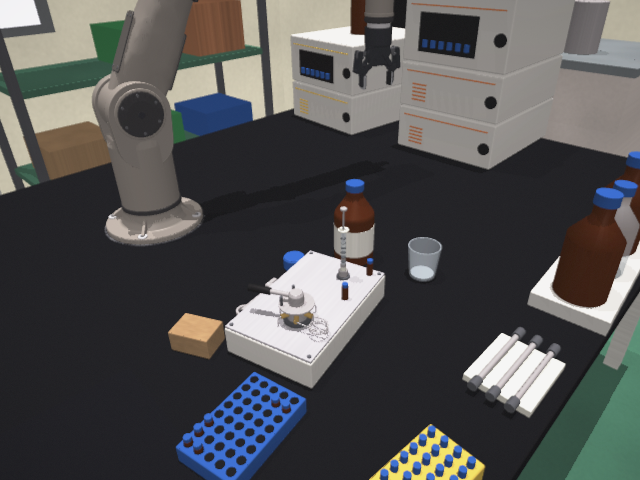

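View pics/top0.png

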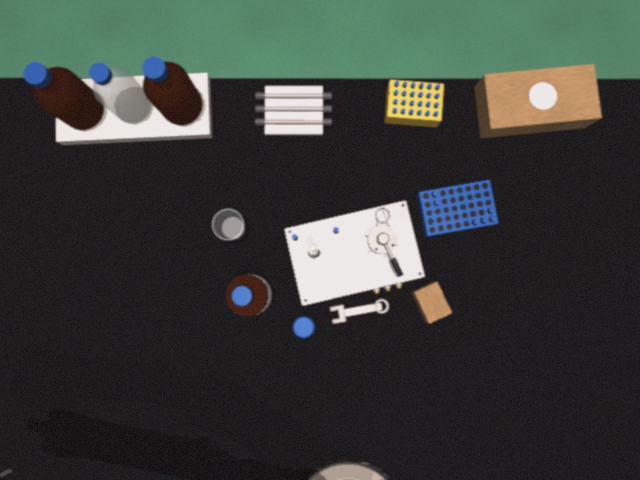

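The scene view shows the injector (cream box, centre about (308,312)), plunger button at (344,209) and black grip at (260,289). In the top view the panel corners are about (286,228), (408,202), (424,276) and (304,304), and the black grip is at (397,268). The front, with the unions, faces the robot.

```bash
cat > m.py <<'E'
from h import *
t=read_camera("top");s=read_camera("scene")
g=cv2.cvtColor(t,cv2.COLOR_RGB2GRAY)
m=((g>150)*255).astype(np.uint8);m=cv2.morphologyEx(m,cv2.MORPH_OPEN,np.ones((9,9)))
cs=[c for c in cv2.findContours(m,0,2)[0] if cv2.pointPolygonTest(c,(350,230),False)>0]
r=cv2.minAreaRect(max(cs,key=cv2.contourArea));box=cv2.boxPoints(r);print(r,box)
W=np.array([onz("top",*p,.06)[:2] for p in box]);print(W);print([np.linalg.norm(W[i]-W[i-1]) for i in range(4)])
c=W.mean(0)
e=[W[i]-W[i-1] for i in range(4)];l=max(e,key=np.linalg.norm);l=l*np.sign(l[1]);yaw=np.arctan2(-l[0],l[1])
M=R.from_euler('z',yaw).as_matrix();H=lambda x,y,z:np.r_[c,0]+M@[x/1e3,y/1e3,z/1e3]
print("centre",c,"yaw",np.degrees(yaw))
for n,P in dict(axis=H(12,-60,108),axispanel=H(12,-60,60),syr=H(20,85,200),flange=H(20,85,163)).items():
    print(n,P.round(4),proj("top",P).round(1),proj("scene",P).round(1))
# grip: dark pixels
x0,y0=370,225;d=((g[y0:292,x0:415]<70)*255).astype(np.uint8)
a=cv2.resize(t[195:315,275:435],None,fx=5,fy=5,interpolation=cv2.INTER_CUBIC)[:,:,::-1]
cv2.imwrite("pics/topc.png",a)
cv2.imwrite("pics/scc.png",cv2.resize(s[195:345,225:395],None,fx=4,fy=4,interpolation=cv2.INTER_CUBIC)[:,:,::-1])
E
python3 m.py
```

```text
((354.0225830078125, 252.81138610839844), (79.43299102783203, 125.82029724121094), 76.86598205566406) [[283.73334 228.42888]
 [406.26233 199.83878]
 [424.31183 277.1939 ]
 [301.78284 305.784  ]]
[[ 0.62361147  0.13814065]
 [ 0.68540063 -0.12565936]
 [ 0.51883678 -0.1621757 ]
 [ 0.45837369  0.09916419]]
[np.float64(0.16977246486189523), np.float64(0.2709397505909795), np.float64(0.17051967498659049), np.float64(0.2682430373145528)]
centre [ 0.57155564 -0.01263256] yaw 13.182587440847534
axis [ 0.5969 -0.0683  0.108 ] [382.7 238.7] [295.2 294.9]
axispanel [ 0.5969 -0.0683  0.06  ] [380.  240.8] [296.6 317.8]
syr [0.5716 0.0747 0.2   ] [312.6 247.8] [342.7 209.5]
flange [0.5716 0.0747 0.163 ] [312.8 249.2] [342.6 228. ]
```

View pics/topc.png

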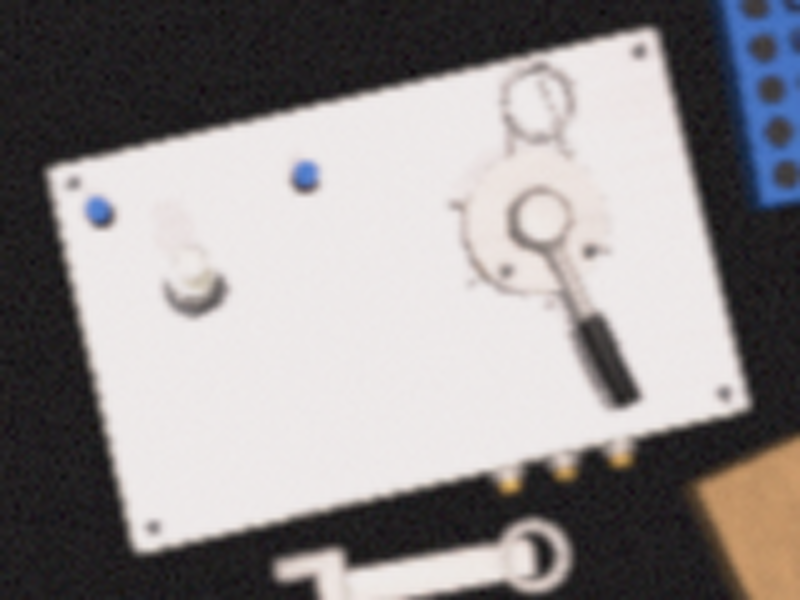

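View pics/scc.png

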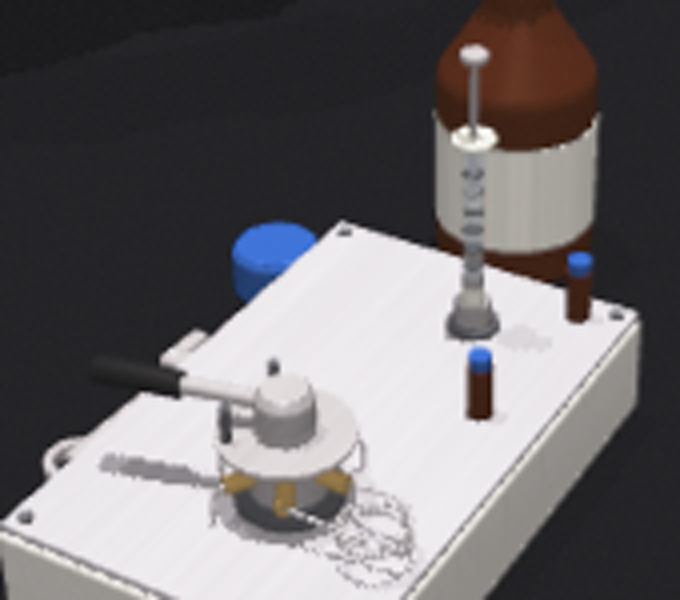

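Fit and picture agree: hub at top pixel (383,239), predicted (382.7,238.7). The plunger button is at scene (343.5,208.5), on the predicted syringe axis. The grip runs from top pixel (393,259) to (400,275), and its free side is towards the rack and box.

```bash
cat >> h.py <<'E'
C=np.array([.57156,-.01263,0]);YAW=np.radians(13.18);M=R.from_euler('z',YAW).as_matrix()
def H(x,y,z): return C+M@(np.array([x,y,z])/1e3)
def toH(P): return (M.T@(np.array(P)-C)*1e3).round(1)
def shift(P,o=None):
    o=o or get_obs();return (rot(o["tool_rot"]).T@(np.array(P)-o["eef_pos"])).round(4)
def state():
    o=get_obs();print("t",round(o["t"],2),"tcpH",toH(o["eef_pos"]),"F(H)",(M.T@np.array(o["contact_force"])).round(1),"w",round(o["gripper_width"],2));return o
E
python3 - <<'E'
from h import *
for p in [(393.4,259.4),(397,267),(400.4,274.6)]:
    h=toH(onz("top",*p,.108));d=h-[12,-60,108];print(h,"r",np.hypot(*d[:2]),"joint",np.pi/6+np.arctan2(-d[1],-d[0]))
# plunger height
P,e=H(20,85,200),0
for z in(195,200,205,210,215):print(z,proj("scene",H(20,85,z)),proj("top",H(20,85,z)))
for n,T in dict(via=[.48,.36,.30],above=H(-46,-125,220),down=H(-46,-125,88)).items():print(n,np.array(T).round(3),shift(T))
o=state();Rt=rot(o["tool_rot"]);Rd=np.c_[-M[:,0],M[:,1],[0,0,-1]];print(R.from_matrix(Rt.T@Rd).as_rotvec())
E
```

```text
[-34.3 -71.4 108. ] r 47.68280612547881 joint 0.7650169247782136
[-51.2 -74.8 108. ] r 64.90978354608804 joint 0.7536308687365314
[-67.8 -77.9 108. ] r 81.78294443219808 joint 0.7442571087682204
195 [342.6529395  212.02095913] [312.61634634 247.95327246]
200 [342.6634468  209.47466659] [312.58749642 247.75882046]
205 [342.67401747 206.91301448] [312.55836273 247.56245578]
210 [342.6846521  204.33586342] [312.52894106 247.36415007]
215 [342.69535127 201.74307232] [312.49922711 247.1638744 ]
via [0.48 0.36 0.3 ] [-0.3633 -0.1973 -0.069 ]
above [ 0.555 -0.145  0.22 ] [-0.5737 -0.6622  0.0115]
down [ 0.555 -0.145  0.088] [-0.5737 -0.6621  0.1435]
t 0.2 tcpH [-226.1  732.5  230.7] F(H) [ 0.5 -0.2 -0.1] w 1.0
[-1.02017221e-03 -1.86024325e-04 -5.06871410e-01]
```

```bash
python3 -m jog '[{"z":-0.05},{"x":-0.08,"y":-0.04,"z":-0.07,"az":-0.12},{"x":-0.12,"y":-0.06,"z":-0.07,"az":-0.25},{"x":-0.16,"y":-0.08,"z":-0.07,"az":-0.38},{"x":-0.2,"y":-0.1,"z":-0.07,"az":-0.507},{"x":-0.24,"y":-0.13,"z":-0.07,"az":-0.507},{"x":-0.28,"y":-0.155,"z":-0.07,"az":-0.507},{"x":-0.32,"y":-0.18,"z":-0.07,"az":-0.507},{"x":-0.36,"y":-0.2,"z":-0.07,"az":-0.507},{"x":-0.36,"y":-0.2,"z":-0.07,"az":-0.507},{"x":-0.36,"y":-0.2,"z":-0.07,"az":-0.507},{"x":-0.36,"y":-0.2,"z":-0.07,"az":-0.507}]' 0
python3 - <<'E'
from h import *
o=state();print(o["eef_pos"],shift(H(-46,-114,220)),shift(H(-46,-114,88)))
E
```

```text
t 0.2 tcpH [-226.1  732.5  230.7] F(H) [ 0.5 -0.2 -0.1] w 1.0
[0.18439935 0.64900351 0.23072973] [-0.5684 -0.6526  0.0114] [-0.5684 -0.6525  0.1434]validation failed for argument at $[0]...
```

```bash
python3 -m jog '[{"x":0,"y":0,"z":-0.05,"ax":0,"ay":0,"az":0},{"x":-0.08,"y":-0.04,"z":-0.07,"ax":0,"ay":0,"az":-0.12},{"x":-0.12,"y":-0.06,"z":-0.07,"ax":0,"ay":0,"az":-0.25},{"x":-0.16,"y":-0.08,"z":-0.07,"ax":0,"ay":0,"az":-0.38},{"x":-0.2,"y":-0.1,"z":-0.07,"ax":0,"ay":0,"az":-0.507},{"x":-0.24,"y":-0.13,"z":-0.07,"ax":0,"ay":0,"az":-0.507},{"x":-0.28,"y":-0.155,"z":-0.07,"ax":0,"ay":0,"az":-0.507},{"x":-0.32,"y":-0.18,"z":-0.07,"ax":0,"ay":0,"az":-0.507},{"x":-0.36,"y":-0.2,"z":-0.07,"ax":0,"ay":0,"az":-0.507},{"x":-0.36,"y":-0.2,"z":-0.07,"ax":0,"ay":0,"az":-0.507},{"x":-0.36,"y":-0.2,"z":-0.07,"ax":0,"ay":0,"az":-0.507},{"x":-0.36,"y":-0.2,"z":-0.07,"ax":0,"ay":0,"az":-0.507}]' 0
python3 - <<'E'
from h import *
o=state();print(o["eef_pos"],shift(H(-46,-114,220)),shift(H(-46,-114,88)))
E
```

```text
t: 1.4
eef_pos: [0.475, 0.3597, 0.301]
tool_rot: [-0.0, -0.115, 0.993, 0.0]
contact_force: [0.2, 1.6, 0.3]
gripper_width: 0.004
grasp_force: 0.0
t 1.4 tcpH [ -9.1 384.6 301. ] F(H) [0.6 1.5 0.3] w 0.0
[0.47500223 0.3597447  0.30104971] [ 0.0375 -0.4986  0.0807] [ 0.0374 -0.4987  0.2127]
```

```bash
python3 -m jog '[{"x":0.01,"y":-0.045,"z":0,"ax":0,"ay":0,"az":0},{"x":0.02,"y":-0.09,"z":0,"ax":0,"ay":0,"az":0},{"x":0.03,"y":-0.135,"z":0,"ax":0,"ay":0,"az":0},{"x":0.037,"y":-0.18,"z":0,"ax":0,"ay":0,"az":0},{"x":0.037,"y":-0.23,"z":0,"ax":0,"ay":0,"az":0},{"x":0.037,"y":-0.28,"z":0,"ax":0,"ay":0,"az":0},{"x":0.037,"y":-0.33,"z":0,"ax":0,"ay":0,"az":0},{"x":0.037,"y":-0.38,"z":0,"ax":0,"ay":0,"az":0},{"x":0.037,"y":-0.43,"z":0,"ax":0,"ay":0,"az":0},{"x":0.037,"y":-0.47,"z":0.02,"ax":0,"ay":0,"az":0},{"x":0.037,"y":-0.499,"z":0.05,"ax":0,"ay":0,"az":0},{"x":0.037,"y":-0.499,"z":0.08,"ax":0,"ay":0,"az":0}]'
python3 - <<'E'
from h import *
o=state();print(shift(H(-46,-114,88)))
E
```

```text
t: 2.6
eef_pos: [0.5549, -0.1381, 0.2208]
tool_rot: [0.001, -0.114, 0.994, -0.001]
contact_force: [-0.2, 0.5, -0.4]
gripper_width: -0.001
grasp_force: 0.0
t 2.6 tcpH [ -44.8 -118.4  220.8] F(H) [-0.1  0.5 -0.4] w -0.0
[0.0014 0.0046 0.1328]
```

```bash
python3 -m jog '[{"x":0,"y":0,"z":0.04,"ax":0,"ay":0,"az":0},{"x":0,"y":0,"z":0.08,"ax":0,"ay":0,"az":0},{"x":0,"y":0.002,"z":0.11,"ax":0,"ay":0,"az":0},{"x":0,"y":0.004,"z":0.131,"ax":0,"ay":0,"az":0},{"x":0,"y":0.004,"z":0.131,"ax":0,"ay":0,"az":0},{"x":0,"y":0.004,"z":0.131,"ax":0,"ay":0,"az":0}]'
python3 - <<'E'
from h import *
state();s=read_camera("scene")
cv2.imwrite("pics/s1.png",cv2.resize(s[195:365,205:405],None,fx=3.5,fy=3.5,interpolation=cv2.INTER_CUBIC)[:,:,::-1])
E
```

```text
t: 3.2
eef_pos: [0.5536, -0.13, 0.0905]
tool_rot: [-0.0, -0.116, 0.993, 0.0]
contact_force: [0.5, 0.2, 0.2]
gripper_width: -0.001
grasp_force: 0.0
t 3.2 tcpH [ -44.2 -110.1   90.5] F(H) [0.6 0.1 0.2] w -0.0
```

View pics/s1.png

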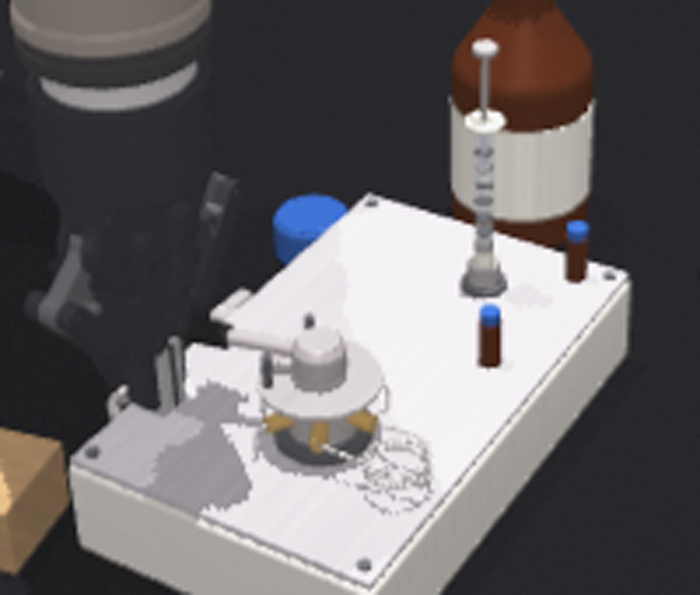

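The closed fingers stand on the panel at crop (175,380), on the rack side of the handle and clear of it. I'll push along the housing's +y.

```bash
python3 -m jog '[{"x":0,"y":0.008,"z":0,"ax":0,"ay":0,"az":0},{"x":0,"y":0.016,"z":0,"ax":0,"ay":0,"az":0},{"x":0,"y":0.022,"z":0,"ax":0,"ay":0,"az":0},{"x":0,"y":0.028,"z":0,"ax":0,"ay":0,"az":0},{"x":0,"y":0.034,"z":0,"ax":0,"ay":0,"az":0},{"x":0,"y":0.04,"z":0,"ax":0,"ay":0,"az":0},{"x":0,"y":0.045,"z":0,"ax":0,"ay":0,"az":0},{"x":0,"y":0.045,"z":0,"ax":0,"ay":0,"az":0}]'; python3 -c "
from h import *
state()"
```

```text
t: 4.05
eef_pos: [0.5427, -0.0869, 0.0903]
tool_rot: [0.0, -0.115, 0.993, 0.0]
contact_force: [-0.5, -1.7, 1.5]
gripper_width: -0.001
grasp_force: 0.9
t 4.05 tcpH [-45.  -65.7  90.3] F(H) [-0.9 -1.6  1.5] w -0.0
```

```bash
python3 -m jog '[{"x":0,"y":0.004,"z":0,"ax":0,"ay":0,"az":0},{"x":0,"y":0.007,"z":0,"ax":0,"ay":0,"az":0},{"x":0,"y":0.01,"z":0,"ax":0,"ay":0,"az":0},{"x":0,"y":0.01,"z":0,"ax":0,"ay":0,"az":0}]'; python3 -m jog '[{"x":0,"y":0.003,"z":0,"ax":0,"ay":0,"az":0},{"x":0,"y":0.003,"z":0,"ax":0,"ay":0,"az":0}]' | grep -E "eef|contact"
python3 - <<'E'
from h import *
state();t=read_camera("top");s=read_camera("scene")
a=cv2.resize(t[195:315,345:435],None,fx=4,fy=4,interpolation=cv2.INTER_CUBIC);b=cv2.resize(s[250:370,205:345],None,fx=4,fy=4,interpolation=cv2.INTER_CUBIC)
i=np.hstack([a,b])[:,:,::-1];print(i.shape);cv2.imwrite("pics/s2.png",cv2.resize(i,None,fx=.85,fy=.85))
E
```

```text
t: 4.45
eef_pos: [0.5406, -0.0776, 0.0903]
tool_rot: [0.0, -0.115, 0.993, 0.0]
contact_force: [1.4, -2.8, 0.9]
gripper_width: 0.003
grasp_force: 1.0
eef_pos: [0.5396, -0.075, 0.0902]
contact_force: [1.3, -3.7, -0.5]
t 4.65 tcpH [-45.3 -53.4  90.2] F(H) [ 0.4 -3.9 -0.5] w -0.0
(480, 920, 3)
```

View pics/s2.png

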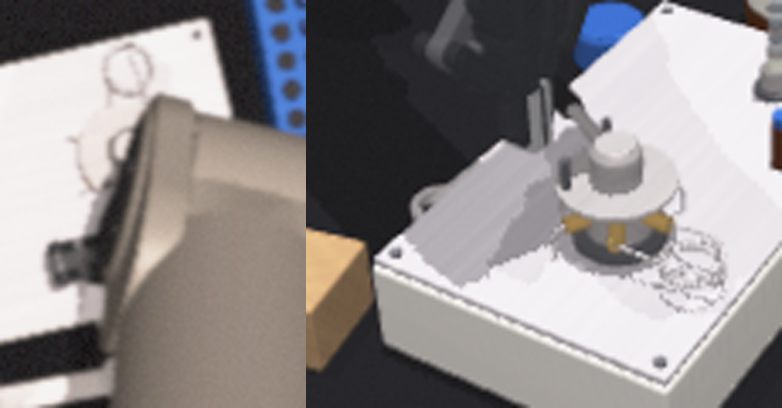

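The scene half shows the rod at crop (585,120), nearly against the syringe-side pin; the arm hides it from the top view. I'll keep pushing in small steps until the force rises.

```bash
for i in 1; do python3 -m jog '[{"x":0,"y":0.003,"z":0,"ax":0,"ay":0,"az":0},{"x":0,"y":0.003,"z":0,"ax":0,"ay":0,"az":0}]' | grep -E "eef|contact"; python3 -m jog '[{"x":0,"y":0.003,"z":0,"ax":0,"ay":0,"az":0},{"x":0,"y":0.003,"z":0,"ax":0,"ay":0,"az":0}]' | grep -E "eef|contact"; done; python3 -c "
from h import *
state()"
```

```text
eef_pos: [0.5391, -0.0731, 0.0903]
contact_force: [1.7, -4.6, -0.5]
eef_pos: [0.539, -0.0725, 0.0905]
contact_force: [3.1, -10.1, -2.4]
t 5.15 tcpH [-45.3 -50.8  90.5] F(H) [  0.7 -10.6  -2.4] w 0.0
```

Stopped at 10 N against the pin. I'll hold briefly, back off, rise and move over to the plunger.

```bash
python3 -m jog '[{"x":0,"y":0,"z":0,"ax":0,"ay":0,"az":0},{"x":0,"y":0,"z":0,"ax":0,"ay":0,"az":0},{"x":0,"y":0,"z":0,"ax":0,"ay":0,"az":0},{"x":0,"y":-0.025,"z":0,"ax":0,"ay":0,"az":0},{"x":0,"y":-0.035,"z":0,"ax":0,"ay":0,"az":0},{"x":0,"y":-0.035,"z":-0.04,"ax":0,"ay":0,"az":0},{"x":0,"y":-0.035,"z":-0.09,"ax":0,"ay":0,"az":0},{"x":0,"y":-0.035,"z":-0.14,"ax":0,"ay":0,"az":0},{"x":0,"y":-0.035,"z":-0.17,"ax":0,"ay":0,"az":0},{"x":0,"y":-0.035,"z":-0.17,"ax":0,"ay":0,"az":0}]'
python3 - <<'E'
from h import *
state();print(shift(H(20,85,260)),shift(H(20,85,202)))
s=read_camera("scene")
cv2.imwrite("pics/s3.png",cv2.resize(s[195:365,205:405],None,fx=3.5,fy=3.5,interpolation=cv2.INTER_CUBIC)[:,:,::-1])
E
```

```text
t: 6.15
eef_pos: [0.5487, -0.1031, 0.265]
tool_rot: [0.004, -0.115, 0.993, 0.0]
contact_force: [-0.8, -0.1, -0.4]
gripper_width: 0.001
grasp_force: 0.0
t 6.15 tcpH [-42.9 -82.8 265. ] F(H) [-0.8  0.1 -0.4] w 0.0
[-0.0629  0.1678  0.0054] [-0.0625  0.1678  0.0634]
```

View pics/s3.png

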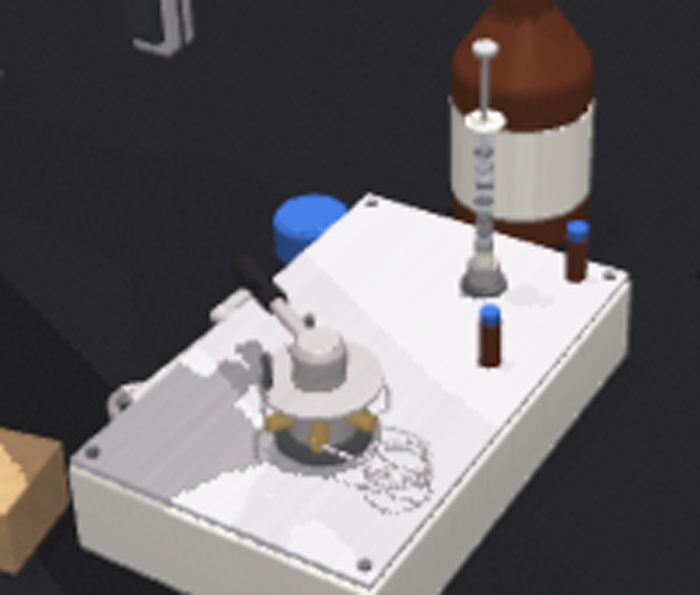

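The rod now lies against the syringe-side pin, with the grip end at crop (243,264). I'll check the angle against projection and move above the plunger.

```bash
python3 - <<'E'
from h import *
for a in (0,.05,.1,.15):
    t=np.pi/6-a
    print(a,[((proj("scene",H(12-r*np.cos(t),-60+r*np.sin(t),108))-[205,195])*3.5).round(0) for r in(45,85)])
E
python3 -m jog '[{"x":-0.015,"y":0.04,"z":0,"ax":0,"ay":0,"az":0},{"x":-0.03,"y":0.08,"z":0,"ax":0,"ay":0,"az":0},{"x":-0.045,"y":0.12,"z":0,"ax":0,"ay":0,"az":0},{"x":-0.063,"y":0.155,"z":0,"ax":0,"ay":0,"az":0},{"x":-0.063,"y":0.168,"z":0,"ax":0,"ay":0,"az":0},{"x":-0.063,"y":0.168,"z":0.02,"ax":0,"ay":0,"az":0},{"x":-0.063,"y":0.168,"z":0.03,"ax":0,"ay":0,"az":0},{"x":-0.063,"y":0.168,"z":0.03,"ax":0,"ay":0,"az":0}]'
python3 - <<'E'
from h import *
state();print(shift(H(20,85,202)))
s=read_camera("scene")
cv2.imwrite("pics/s4.png",cv2.resize(s[130:290,265:415],None,fx=3.5,fy=3.5,interpolation=cv2.INTER_CUBIC)[:,:,::-1])
E
```

```text
0 [array([274., 301.]), array([240., 260.])]
0.05 [array([270., 302.]), array([232., 263.])]
0.1 [array([266., 304.]), array([225., 266.])]
0.15 [array([262., 305.]), array([217., 269.])]
t: 7.0
eef_pos: [0.5674, 0.0735, 0.2277]
tool_rot: [-0.003, -0.114, 0.993, -0.0]
contact_force: [-0.2, -0.2, 0.1]
gripper_width: 0.0
grasp_force: 0.0
t 7.0 tcpH [ 15.6  84.8 227.7] F(H) [-0.3 -0.1  0.1] w 0.0
[-0.0046  0.0002  0.0257]
```

View pics/s4.png

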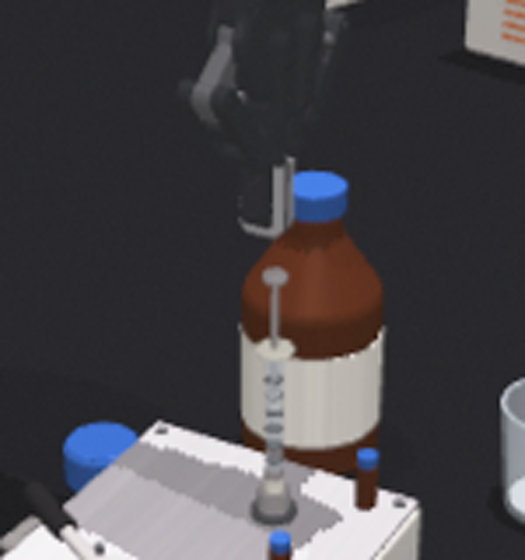

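The fingertip, at crop (265,225), is right above the button at (275,275), 5 mm off along the housing's x. The handle reads about 0. I'll correct and press.

```bash
python3 -m jog '[{"x":-0.004,"y":0,"z":0.005,"ax":0,"ay":0,"az":0},{"x":-0.004,"y":0,"z":0.015,"ax":0,"ay":0,"az":0},{"x":-0.004,"y":0,"z":0.022,"ax":0,"ay":0,"az":0},{"x":-0.004,"y":0,"z":0.028,"ax":0,"ay":0,"az":0},{"x":-0.004,"y":0,"z":0.034,"ax":0,"ay":0,"az":0},{"x":-0.004,"y":0,"z":0.04,"ax":0,"ay":0,"az":0},{"x":-0.004,"y":0,"z":0.045,"ax":0,"ay":0,"az":0},{"x":-0.004,"y":0,"z":0.049,"ax":0,"ay":0,"az":0},{"x":-0.004,"y":0,"z":0.049,"ax":0,"ay":0,"az":0}]'; python3 -c "
from h import *
state()"
```

```text
t: 7.95
eef_pos: [0.573, 0.0752, 0.1806]
tool_rot: [-0.0, -0.115, 0.993, -0.0]
contact_force: [-0.0, 0.6, -0.4]
gripper_width: -0.0
grasp_force: 0.0
t 7.95 tcpH [ 21.5  85.2 180.6] F(H) [ 0.1  0.6 -0.4] w -0.0
```

```bash
python3 -m jog '[{"x":0,"y":0,"z":0.003,"ax":0,"ay":0,"az":0},{"x":0,"y":0,"z":0.006,"ax":0,"ay":0,"az":0}]'|grep -E "eef|contact"
python3 - <<'E'
from h import *
state()
s=read_camera("scene")
cv2.imwrite("pics/s5.png",cv2.resize(s[160:290,285:405],None,fx=4.5,fy=4.5,interpolation=cv2.INTER_CUBIC)[:,:,::-1])
E
```

```text
eef_pos: [0.5734, 0.0753, 0.1753]
contact_force: [-0.8, 1.3, 2.9]
t 8.15 tcpH [ 21.9  85.2 175.3] F(H) [-0.5  1.4  2.9] w -0.0
```

View pics/s5.png

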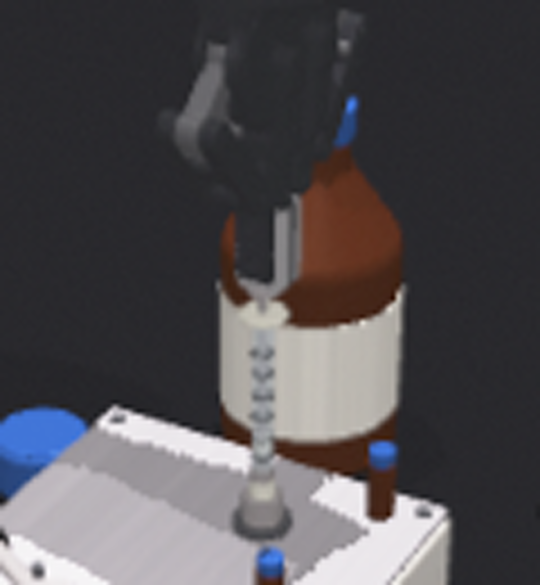

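The button is pressed down under the fingertip, near the flange at crop (265,310). I'll press on to the stop, watching the force.

```bash
python3 -m jog '[{"x":0,"y":0,"z":0.002,"ax":0,"ay":0,"az":0},{"x":0,"y":0,"z":0.003,"ax":0,"ay":0,"az":0},{"x":0,"y":0,"z":0.003,"ax":0,"ay":0,"az":0}]'|grep -E "eef|contact"; python3 -m jog '[{"x":0,"y":0,"z":0.002,"ax":0,"ay":0,"az":0},{"x":0,"y":0,"z":0.002,"ax":0,"ay":0,"az":0}]'|grep -E "eef|contact"
```

```text
eef_pos: [0.5735, 0.0754, 0.1731]
contact_force: [-2.2, -0.4, 8.2]
eef_pos: [0.5739, 0.0754, 0.1729]
contact_force: [-8.3, -1.4, 20.4]
```

Home at z 0.173 with 20 N. I'll retract upwards.

```bash
python3 -m jog '[{"x":0,"y":0,"z":0,"ax":0,"ay":0,"az":0},{"x":0,"y":0,"z":0,"ax":0,"ay":0,"az":0},{"x":0,"y":0,"z":-0.02,"ax":0,"ay":0,"az":0},{"x":0,"y":0,"z":-0.06,"ax":0,"ay":0,"az":0},{"x":0,"y":0,"z":-0.08,"ax":0,"ay":0,"az":0},{"x":0.035,"y":-0.03,"z":-0.08,"ax":0,"ay":0,"az":0},{"x":0.068,"y":-0.06,"z":-0.08,"ax":0,"ay":0,"az":0},{"x":0.068,"y":-0.07,"z":-0.08,"ax":0,"ay":0,"az":0},{"x":0.068,"y":-0.07,"z":-0.08,"ax":0,"ay":0,"az":0}]'
python3 - <<'E'
from h import *
state();print(shift(H(-46,15,90)))
s=read_camera("scene")
cv2.imwrite("pics/s6.png",cv2.resize(s[170:330,245:405],None,fx=3.5,fy=3.5,interpolation=cv2.INTER_CUBIC)[:,:,::-1])
print(((proj("scene",H(20,85,173))-[245,170])*3.5).round(0))
E
```

```text
t: 9.6
eef_pos: [0.523, -0.0103, 0.2506]
tool_rot: [0.0, -0.113, 0.994, -0.0]
contact_force: [0.4, 0.3, -1.3]
gripper_width: 0.002
grasp_force: 0.0
t 9.6 tcpH [-46.8  13.4 250.6] F(H) [ 0.5  0.2 -1.3] w 0.0
[-0.0006  0.0016  0.1606]
[342. 186.]
```

View pics/s6.png

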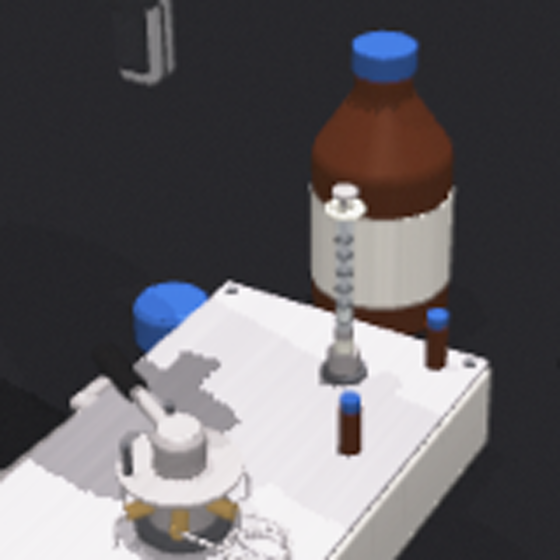

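The button is home at crop (344,190), matching the predicted (342,186), and the handle is still at LOAD. I'll descend on the syringe side of the handle and push back.

```bash
python3 -m jog '[{"x":0,"y":0,"z":0.04,"ax":0,"ay":0,"az":0},{"x":0,"y":0,"z":0.08,"ax":0,"ay":0,"az":0},{"x":0,"y":0.001,"z":0.12,"ax":0,"ay":0,"az":0},{"x":0,"y":0.001,"z":0.15,"ax":0,"ay":0,"az":0},{"x":0,"y":0.001,"z":0.16,"ax":0,"ay":0,"az":0},{"x":0,"y":0.001,"z":0.16,"ax":0,"ay":0,"az":0}]'; python3 -m jog '[{"x":0,"y":-0.008,"z":0,"ax":0,"ay":0,"az":0},{"x":0,"y":-0.016,"z":0,"ax":0,"ay":0,"az":0},{"x":0,"y":-0.023,"z":0,"ax":0,"ay":0,"az":0},{"x":0,"y":-0.03,"z":0,"ax":0,"ay":0,"az":0},{"x":0,"y":-0.037,"z":0,"ax":0,"ay":0,"az":0},{"x":0,"y":-0.044,"z":0,"ax":0,"ay":0,"az":0},{"x":0,"y":-0.051,"z":0,"ax":0,"ay":0,"az":0},{"x":0,"y":-0.058,"z":0,"ax":0,"ay":0,"az":0},{"x":0,"y":-0.065,"z":0,"ax":0,"ay":0,"az":0},{"x":0,"y":-0.072,"z":0,"ax":0,"ay":0,"az":0},{"x":0,"y":-0.078,"z":0,"ax":0,"ay":0,"az":0},{"x":0,"y":-0.078,"z":0,"ax":0,"ay":0,"az":0}]'|grep -E "eef|contact"; python3 -c "
from h import *
state()"
```

```text
t: 10.25
eef_pos: [0.5225, -0.0063, 0.089]
tool_rot: [-0.001, -0.116, 0.993, 0.0]
contact_force: [0.3, -0.1, 0.4]
gripper_width: 0.0
grasp_force: 0.0
eef_pos: [0.5414, -0.0846, 0.0904]
contact_force: [-0.8, 0.6, -0.6]
t 11.45 tcpH [-45.8 -63.2  90.4] F(H) [-0.6  0.7 -0.6] w -0.0
```

```bash
python3 -m jog '[{"x":0,"y":-0.003,"z":0,"ax":0,"ay":0,"az":0},{"x":0,"y":-0.005,"z":0,"ax":0,"ay":0,"az":0},{"x":0,"y":-0.005,"z":0,"ax":0,"ay":0,"az":0}]'|grep -E "eef|contact"; python3 -m jog '[{"x":0,"y":-0.002,"z":0,"ax":0,"ay":0,"az":0},{"x":0,"y":-0.002,"z":0,"ax":0,"ay":0,"az":0}]'|grep -E "eef|contact";python3 -m jog '[{"x":0,"y":-0.002,"z":0,"ax":0,"ay":0,"az":0},{"x":0,"y":-0.002,"z":0,"ax":0,"ay":0,"az":0}]'|grep -E "eef|contact"; python3 -c "
from h import *
state()"
```

```text
eef_pos: [0.5422, -0.0882, 0.0904]
contact_force: [0.7, 4.1, -0.6]
eef_pos: [0.5424, -0.0903, 0.0904]
contact_force: [-0.7, 2.7, -0.2]
eef_pos: [0.5427, -0.0923, 0.0903]
contact_force: [-1.4, 3.7, 0.9]
t 12.15 tcpH [-46.3 -71.   90.3] F(H) [-0.5  3.9  0.9] w -0.0
```

```bash
python3 -m jog '[{"x":0,"y":-0.002,"z":0,"ax":0,"ay":0,"az":0},{"x":0,"y":-0.002,"z":0,"ax":0,"ay":0,"az":0}]'|grep -E "eef|contact";python3 -m jog '[{"x":0,"y":-0.002,"z":0,"ax":0,"ay":0,"az":0},{"x":0,"y":-0.002,"z":0,"ax":0,"ay":0,"az":0}]'|grep -E "eef|contact"; python3 -c "
from h import *
state()"
```

```text
eef_pos: [0.5429, -0.0927, 0.0902]
contact_force: [-1.4, 7.3, 1.2]
eef_pos: [0.543, -0.093, 0.0901]
contact_force: [-2.2, 11.6, 2.4]
t 12.55 tcpH [-46.1 -71.8  90.1] F(H) [ 0.5 11.8  2.4] w -0.0
```

Stopped at 12 N on the INJECT pin. I'll hold, back off towards the syringe side, rise and check.

```bash
python3 -m jog '[{"x":0,"y":0,"z":0,"ax":0,"ay":0,"az":0},{"x":0,"y":0,"z":0,"ax":0,"ay":0,"az":0},{"x":0,"y":0,"z":0,"ax":0,"ay":0,"az":0},{"x":0,"y":0.02,"z":0,"ax":0,"ay":0,"az":0},{"x":0,"y":0.035,"z":0,"ax":0,"ay":0,"az":0},{"x":0,"y":0.035,"z":-0.04,"ax":0,"ay":0,"az":0},{"x":0,"y":0.035,"z":-0.09,"ax":0,"ay":0,"az":0},{"x":0,"y":0.035,"z":-0.14,"ax":0,"ay":0,"az":0},{"x":0,"y":0.035,"z":-0.17,"ax":0,"ay":0,"az":0},{"x":0,"y":0.035,"z":-0.17,"ax":0,"ay":0,"az":0}]'|grep -E "eef|contact"
python3 - <<'E'
from h import *
state();s=read_camera("scene")
cv2.imwrite("pics/s7.png",cv2.resize(s[195:365,205:405],None,fx=3.5,fy=3.5,interpolation=cv2.INTER_CUBIC)[:,:,::-1])
for a in (1.047,.98,.9):
    t=np.pi/6-a
    print(a,[((proj("scene",H(12-r*np.cos(t),-60+r*np.sin(t),108))-[205,195])*3.5).round(0) for r in(45,85)])
E
```

```text
eef_pos: [0.5385, -0.063, 0.2653]
contact_force: [-0.0, 0.1, -0.2]
t 13.55 tcpH [-43.7 -41.5 265.3] F(H) [-0.   0.1 -0.2] w 0.0
1.047 [array([219., 350.]), array([133., 351.])]
0.98 [array([220., 346.]), array([135., 344.])]
0.9 [array([222., 342.]), array([139., 335.])]
```

View pics/s7.png

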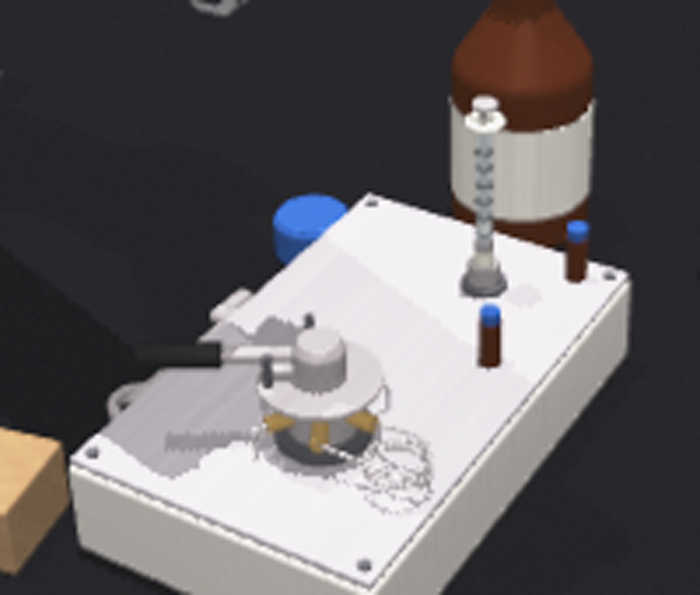

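The grip runs level from crop (219,353) to (138,356), as predicted for 1.047 rad, against the INJECT pin. The plunger is home, the vials stand in place, and the arm is clear.

```bash
python3 -c "
from station import *
print(hand_in())"
```

```text
the job is handed in; nothing more can be done
None
```

The injection is done and handed in: handle pushed to LOAD, plunger pressed home, then handle pushed over to INJECT. Force and camera checks agreed at each step, and nothing else visibly moved; the hand-in gave no verdict.

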